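# Load the filter and click the slide home

## Robot

A 6-joint arm with a two-finger parallel gripper is mounted at the origin on the work surface. World frame = base frame: x ahead of the robot, y to its left, z up, the work surface at z = 0. Lengths are in m, angles in degrees, forces in N, time in s.
With the tool pointing down it reaches from about 0.375 to 0.9 m from the base axis. Payload 3.1 kg.
Tool frame: the origin (TCP) lies on the centre line of the jaws, within the pads' length; the fingertips stand bot.nose_length ahead of it and the grasp point (between the pads) lies 2 mm behind it (bot.nose_length is the distance from the TCP to the fingertips, in m); z points along the fingers, y is the direction in which the jaws open and shut (so a half turn about z gives the same grasp; the last joint's range is limited). The gripper opens to 87 mm and grips with 3 to 60 N. Pads are 19 mm wide; open, the fingers measure 117 mm over their backs; the gripper's body (75 mm by 190 mm) begins 51 mm behind the grasp point.
Start: joints at [54.001, 30.224, 82.088, -0, 67.689, -10.227], TCP at [0.272, 0.563, 0.24] pointing down, gripper open.
Joint ranges: [-176.69, 176.69], [-43.24, 126.21], [12.49, 139.97], [-82, 262], [0, 151.66], [-163.58, 163.58]. Speed limits (degrees/s): [159.86, 159.86, 180, 180, 180, 180].

## Interface

Orientations are given as a 3x3 rotation matrix whose columns are the frame's x, y, z axes.
In Python, from rig import bot, optics, hand_in gives the robot as it stands. The module is installed in compiled form; this text tells all that it offers.
- The arm moves only by the tool move_arm, never from a script. Its argument "series" is a list of rows, each a list of 5 numbers: the shift along the tool's x, y, z in m, then the turn about the tool's z in rad, then the finger opening in m, from 0 to 0.087. In form: [[dx, dy, dz, roll, grip], ...]. A call has 1 to 5 rows; each row is the pose to reach, as a shift and turn from the pose measured when the call began, along the tool's axes at that moment; what a row does not reach only later rows make up. A row lasts 1/8 s, in which the tool goes at most 62.5 mm and 10.7 degrees, less where a joint would pass 70% of its speed; a pose out of reach is approached as far as the arm can. A call with a gripper value outside its range is refused whole. The fingers move at their own pace and stop on an object; the grip force is fixed at half the most. Time passes only in rows, so rows that repeat a pose let the fingers close. It gives the time, the measured TCP pose, the force and the opening at its end, in the units of the state.
- bot.read_state(): the state, without advancing time (a new reading comes with each control period).
- optics.capture(name): name is "side" or "top" or "wrist"; returns the picture (384x512x3 uint8, red, green, blue); there is no depth.
- optics.camera_params(name): a dict with "vfov" (degrees; the focal length in pixels is half the picture's height over the tangent of half this angle, whatever the lens; pixels are square), "cx", "cy" (the principal point, pixels), "world_from_camera" (4x4, takes a point from camera to world coordinates); the wrist camera has in their place "hand_eye" (4x4, takes a point from camera to tool coordinates, whose origin is the TCP and whose axes are the flange's). Camera axes: x right, y down, z forward; pixel columns grow to the right and rows downward; lengths in m; the calibration is good to about 2 mm. A picture is of the moment at which its call begins: read the wrist's pose just before it. camera_params takes no time and is no camera call.
- hand_in(): hands the job in, once; it reports no verdict.
The state is a dict: "time_s": time; "joint_positions": joint angles; "qvel": joint speeds; "tau": joint torques, N m; "position": TCP position; "tcp_rot": TCP orientation; "force": force on the tool from outside, world axes, zero at the start; "moment": the same for the moment, N m; "opening": opening from 0.0 (shut) to 1.0 (fully open).
Only numpy, scipy, OpenCV 4.12 (cv2) and the standard library are available. Lean on these libraries where they do the work, as an engineer would, in place of code of your own. Each camera call takes 0.05 s, during which the arm holds its last target. There are 200 camera calls.

## Task

Drop the larger of the two filter cells into the empty pocket of the microscope's filter slide so that it sits flat on the pocket's floor. Then take the slide's knob and push the slide in, past the first click (open aperture) to the second click, which puts the filter under the lamp; do not run on to the end stop. Finish holding: keep the knob gripped at the second notch, with the slide still, while the picture is exposed, and leave the smaller cell, the culture flask and the tip box where they are.

Things in the scene. Friction and masses are not known exactly. Their poses are not given: they have to be found in the camera images.
- scope: Inverted microscope, fixed, standing sideways to the robot. Origin on the bench under the optical axis (centre line of the lamp); its x axis is level, the way the filter slide is pushed in (away from the robot), z up. Eyepiece column at y = +85 to 150 mm, up to 413 mm high; white lamp pillar at y = -97 to -153 mm. Black stage 220 by 150 mm, top 142 mm above the bench.
- travel (a joint): Filter slide, m pushed in: 0 pulled fully out, 0.060 first notch (open aperture under the lamp), 0.105 second notch (pocket under the lamp), 0.125 end stop. A sprung ball drops in each notch: it draws the slide in over the last 4 mm and resists leaving with up to about 6 N over the next 4 mm, both ways. Elsewhere 1 to 2 N of friction.
- pocket (a point): Centre of the floor of the round pocket in the slide, 248.5 mm above the bench; axes as the microscope's. Pocket 36 mm in diameter, 4 mm deep, in a grey plate 56 mm wide whose top face is 4 mm above this point. On the slide's centre line, 105 mm before the optical axis when the joint reads 0; moves with the slide. (The aperture 45 mm further in is a smaller through hole.)
- cell: The larger filter cell: a loose plain aluminium ring with a grey glass, 32 mm in diameter, 16 mm tall, about 30 g, lying flat on the grey rubber pad (4 mm thick, fixed on the bench). Origin at the centre of its underside, z up. Seated in the pocket it stands 12 mm above the slide's top face.
- small_cell: Bystander: a smaller filter cell of the same make, 22 mm in diameter, 16 mm tall, on the same pad. Origin at the centre of its underside.
- tipbox: Bystander: closed box of pipette tips, 122 by 84 mm, 68 mm tall, loose on the bench. Origin at the centre of its underside.
- flask: Bystander: flat culture flask 64 by 44 by 24 mm with a round screw cap, lying loose on the microscope's stage under the condenser. Origin at the centre of its underside.
- lamp (a point): On the optical axis 286 mm above the bench, where the white round lamp housing (58 mm across, fins 61 mm, up to 362 mm above the bench) stands on its 72 by 73 mm cover. The slide runs under it in a tunnel 72 mm long with 28 mm of room over the slide's top; before the tunnel lie 24 mm of open bed with rails 59 mm apart, 4 mm higher than the slide's top.
- knob (a point): Middle of the upright round knurled knob on the slide's outer end, on its centre line, 90 mm from the pocket's centre towards the robot. Knob 16 mm in diameter, 26 mm tall (this point is 13 mm above the slide's top face, 265.5 mm above the bench), foot collar 21 mm in diameter up to 5 mm high. Moves with the slide, does not turn.
- slide: The filter slide: grey plate 185 mm long, 8 mm thick, 56 mm wide round the pocket, 30 mm wide near the knob, lying level in the microscope's holder. Origin on its underside, under the pocket's centre (244.5 mm above the bench); x along the slide, the way it is pushed in, z up.
There are look-alikes about, which are no part of the job. Leave any red look-alike of the cell alone.

How it is judged (in metres and radians):
On the way:
1. the larger cell sits flat in the slide's pocket, let go, with the slide still out (horizontal distance between cell and pocket below 0.0035 m and z of cell in the frame of pocket below 0.0018 m and angle between cell's own z axis and vertical below 0.08 rad and contact force between the fingers and cell below 0.1 N and value of joint travel below 0.045 m), for 0.2 s.
At the end, for the whole second after the job is handed in: Slide still in its second notch (0.105 m, within 2.5 mm, under 5 mm/s), knob gripped (over 3 N, grasp within 30 mm of it); larger cell flat in the pocket (within 3.5 mm of its centre, 1.8 mm of its floor, tilt under 0.08 rad); small cell, flask and tip box within 15 mm of their starts (value of joint travel between 0.1025 and 0.1075 m and velocity of joint travel between -0.005 and 0.005 m/s and contact force between the fingers and slide above 3 N and horizontal distance between cell and pocket below 0.0035 m and z of cell in the frame of pocket between -0.0018 and 0.0018 m and angle between cell's own z axis and vertical below 0.08 rad and distance of each of small_cell, flask, tipbox from where it was at the start of the episode below 0.015 m and distance between the grasp point and knob below 0.03 m); the arm keeps its last pose, push and grip.
It fails at once if the slide is run on to its end stop (beyond 0.122 m) (value of joint travel above 0.122 m).
It fails at once if the smaller cell, the flask or the tip box is moved by more than 15 mm (distance of any of small_cell, flask, tipbox from where it was at the start of the episode above 0.015 m).
It also fails if it takes over 67 s, if anything falls off the work surface, if the arm or the gripper's body presses on something with over 40 N, if the wrist force passes 120 N, or if a joint passes its speed limit or range.

## Working session

There is one attempt and no reset: what is moved stays moved. The work goes in short steps, Python scripts to look and compute and a tool call to move; the robot and the scene stay as the last step left them, time stands still between calls to the robot, and variables do not carry over. Pictures are saved under pics/ and viewed, on a budget of 10 in all, crops included, one or two more only if the job needs it, and the job is handed in when it is done.

Besides the shell and the picture viewer there is one more tool, called after ">>>" as name([rows], argument=value, ...), one row to a line, values as JSON. move_arm: Moves the arm, as the interface text tells. Its arguments: {"type":"object","properties":{"series":{"type":"array"}},"required":["series"]}

```bash
mkdir -p pics; python3 - <<'E'
from rig import bot, optics
import cv2, numpy as np
s=bot.read_state(); print(s, bot.nose_length)
for n in ("side","top","wrist"):
    p=optics.camera_params(n); print(n,{k:np.round(v,4).tolist() for k,v in p.items() if not isinstance(v,str)})
a=[optics.capture(n)[:,:,::-1] for n in ("side","top","wrist")]
for n,i in zip("stw",a): cv2.imwrite(f"pics/{n}0.png",i)
E
```

```text
{'time_s': 0.0, 'joint_positions': array([ 5.40018564e+01,  3.02791043e+01,  8.21552203e+01,  1.05817667e-03,
        6.76878222e+01, -1.02266152e+01]), 'qvel': array([ 0.01084903,  0.04336374,  0.02315617, -0.04937008, -0.02909667,
       -0.00121064]), 'tau': array([ 6.31365274e-04, -4.40040350e+01, -1.76591724e+01,  6.36188406e-02,
        5.81084308e-02, -1.50805608e-04]), 'position': array([0.27129688, 0.56229485, 0.23857657]), 'tcp_rot': array([[-9.00531629e-01,  4.34788661e-01, -1.26684457e-03],
       [ 4.34790327e-01,  9.00530084e-01, -1.71471120e-03],
       [ 3.95294657e-04, -2.09496343e-03, -9.99997727e-01]]), 'force': array([-0.04261641, -0.63557165,  0.39788904]), 'moment': array([ 0.0094079 , -0.00241958, -0.01132875]), 'opening': 0.9956366789331782} 0.017
side {'vfov': 50.3371, 'cx': 251.3016, 'cy': 190.5477, 'world_from_camera': [[-0.9805, -0.1209, 0.1547, 0.3511], [-0.196, 0.6476, -0.7364, 0.7312], [-0.0111, -0.7524, -0.6587, 0.8197], [0.0, 0.0, 0.0, 1.0]]}
top {'vfov': 49.7437, 'cx': 254.9983, 'cy': 190.3027, 'world_from_camera': [[0.0204, -0.9884, 0.1504, 0.3042], [-0.9997, -0.018, 0.0168, 0.0037], [-0.0139, -0.1507, -0.9885, 1.3969], [0.0, 0.0, 0.0, 1.0]]}
wrist {'vfov': 68.0685, 'cx': 254.1721, 'cy': 191.359, 'hand_eye': [[-0.0005, -0.9614, -0.2752, 0.0754], [1.0, -0.0003, -0.0008, 0.0008], [0.0007, -0.2752, 0.9614, -0.1459], [0.0, 0.0, 0.0, 1.0]]}
```

View pics/t0.png

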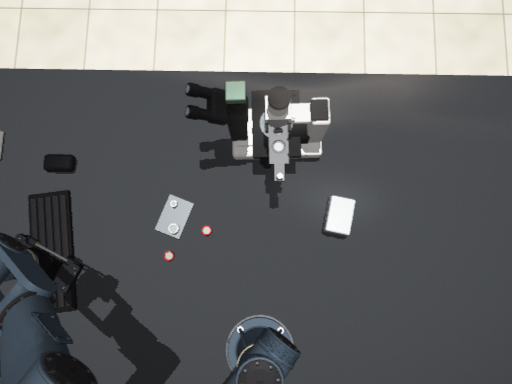

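View pics/s0.png

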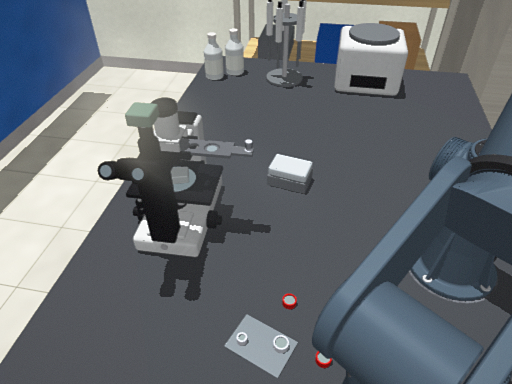

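The top view shows the pad at (174,216), with the larger cell at (173,229) and the smaller at (173,204). The red look-alikes are at (207,230) and (169,256). The slide has its knob at (280,176) and its pocket at (279,147). Next I'll view enlarged crops.

```bash
python3 - <<'E'
import cv2, numpy as np
t=cv2.imread("pics/t0.png"); s=cv2.imread("pics/s0.png")
r=lambda i,k:cv2.resize(i,None,fx=k,fy=k,interpolation=cv2.INTER_CUBIC)
A=r(t[190:240,150:200],6); B=r(t[80:190,250:310],5)[:550]; C=r(s[130:170,185:265],4); D=r(s[315:375,220:300],4)
o=np.zeros((560,800,3),np.uint8)
o[:300,:300]=A;o[:550,300:600]=B
o[300:500,:300]=r(s[320:370,220:295],4)
o2=r(s[130:165,215:265],4);o[:140,600:800]=o2
o[150:290,600:800]=r(s[135:170,185:235],4)
cv2.imwrite("pics/c0.png",o)
E
```

```text
(no output)
```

View pics/c0.png

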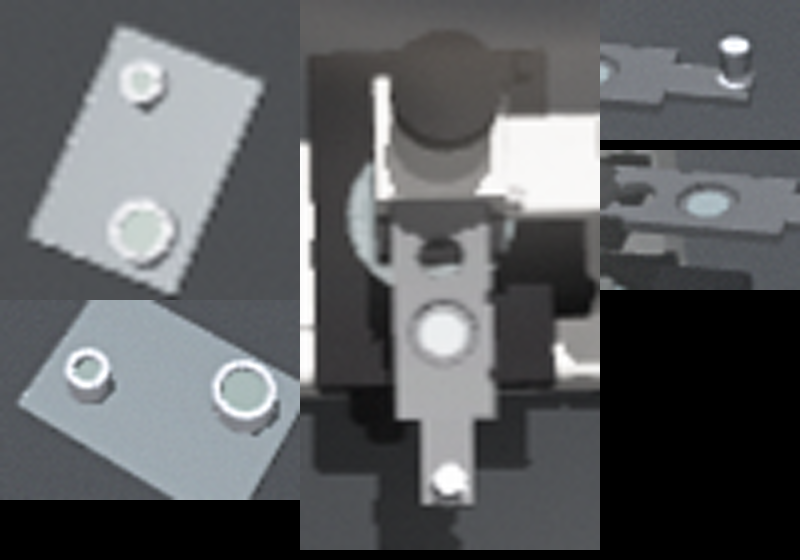

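```bash
cat > h.py <<'E'
import numpy as np, cv2
from rig import bot, optics
def cam(n, s=None):
    p=optics.camera_params(n); f=192/np.tan(np.radians(p["vfov"]/2))
    if n=="wrist":
        T=np.eye(4); T[:3,:3]=s["tcp_rot"]; T[:3,3]=s["position"]; T=T@p["hand_eye"]
    else: T=p["world_from_camera"]
    return f,p["cx"],p["cy"],np.array(T)
def ray(c,u,v):
    f,cx,cy,T=c; d=T[:3,:3]@[(u-cx)/f,(v-cy)/f,1]; return T[:3,3],d
def plane(c,u,v,z):
    o,d=ray(c,u,v); return o+d*(z-o[2])/d[2]
def proj(c,P):
    f,cx,cy,T=c; q=T[:3,:3].T@(np.array(P)-T[:3,3]); return q[:2]/q[2]*f+[cx,cy]
E
python3 - <<'E'
from h import *
t=cam("top");s=cam("side")
for n,c,u,v,z in [("cell",t,173.1,228.1,.02),("cell",s,280.9,341.6,.02),("small",t,173.2,203.3,.02),("small",s,241.6,337,.02),
 ("pocket",t,278.4,146,.2525),("pocket",s,211.6,147.9,.2525),("knob",t,279.6,175.2,.2785),("knob",s,248.3,140.9,.2785)]:
    print(n,plane(c,u,v,z).round(4))
E
```

```text
cell [0.3816 0.2969 0.02  ]
cell [0.3843 0.2952 0.02  ]
small [0.4646 0.3007 0.02  ]
small [0.4671 0.3006 0.02  ]
pocket [ 0.6068 -0.0407  0.2525]
pocket [ 0.6083 -0.0377  0.2525]
knob [ 0.5176 -0.044   0.2785]
knob [ 0.5196 -0.0452  0.2785]
```

```bash
python3 - <<'E'
from h import *
t=cam("top");s=cam("side")
for u,v in [(226,82),(246,103),(246,82),(240,103),(230,140)]: print("col top",plane(t,u,v,.413).round(3), plane(t,u,v,.3).round(3))
for u,v in [(127,104),(158,107),(152,126),(137,124)]: print("side col",plane(s,u,v,.413).round(3))
ax=np.array([.6075,-.039])+.105*np.array([np.cos(.06),np.sin(.06)]);print(ax)
st=bot.read_state();R=st["tcp_rot"];print((R.T@(np.array([.383,.296,.12])-st["position"])).round(3))
for n in("small","x"): pass
print("red",plane(t,207,230,.02).round(3),plane(t,169,256,.02).round(3))
E
```

```text
col top [0.727 0.099 0.413] [0.776 0.11  0.3  ]
col top [0.673 0.047 0.413] [0.715 0.052 0.3  ]
col top [0.728 0.049 0.413] [0.776 0.054 0.3  ]
col top [0.673 0.062 0.413] [0.715 0.069 0.3  ]
col top [0.578 0.084 0.413] [0.609 0.093 0.3  ]
side col [0.744 0.064 0.413]
side col [0.678 0.064 0.413]
side col [0.663 0.132 0.413]
side col [0.693 0.131 0.413]
[ 0.71231106 -0.03270378]
[-0.216 -0.191  0.119]
red [0.378 0.184 0.02 ] [0.29  0.306 0.02 ]
```

>>> move_arm([
  [-0.05,-0.045,0.02,-0.13,0.06],
  [-0.1,-0.09,0.04,-0.26,0.06],
  [-0.15,-0.135,0.06,-0.39,0.06],
  [-0.216,-0.191,0.08,-0.51,0.06],
  [-0.216,-0.191,0.08,-0.51,0.06],
])

```text
time_s: 0.78
position: [0.3832, 0.2943, 0.1585]
tcp_rot: [[-0.998, -0.06, -0.001], [-0.06, 0.998, -0.002], [0.002, -0.002, -1.0]]
force: [1.1, -0.0, 0.6]
opening: 0.698
```

```bash
python3 - <<'E'
from h import *
s=bot.read_state();i=optics.capture("wrist");cv2.imwrite("pics/w1.png",i[:,:,::-1])
c=cam("wrist",s);print(s["time_s"],s["position"].round(4),s["tcp_rot"].round(3).tolist(),s["force"].round(1))
print("expect",proj(c,[.383,.296,.02]),proj(c,[.466,.3006,.02]))
E
```

```text
0.775 [0.3832 0.2943 0.1585] [[-0.998, -0.06, -0.001], [-0.06, 0.998, -0.002], [0.002, -0.002, -1.0]] [ 1.1 -0.   0.6]
expect [255.57128407 185.61802292] [255.14431592 257.79657724]
```

View pics/w1.png

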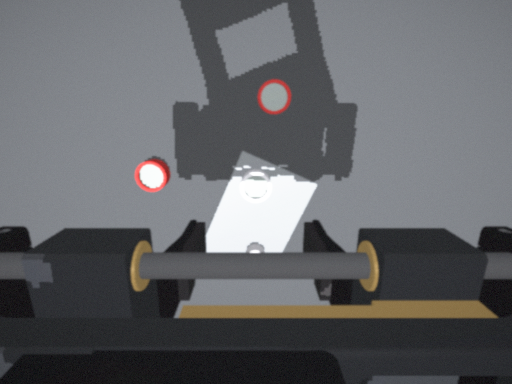

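```bash
python3 - <<'E'
from h import *
i=cv2.imread("pics/w1.png"); k=8
cv2.imwrite("pics/w1c.png",cv2.resize(i[155:225,215:297],None,fx=k,fy=k,interpolation=cv2.INTER_CUBIC))
E
```

```text
(no output)
```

View pics/w1c.png

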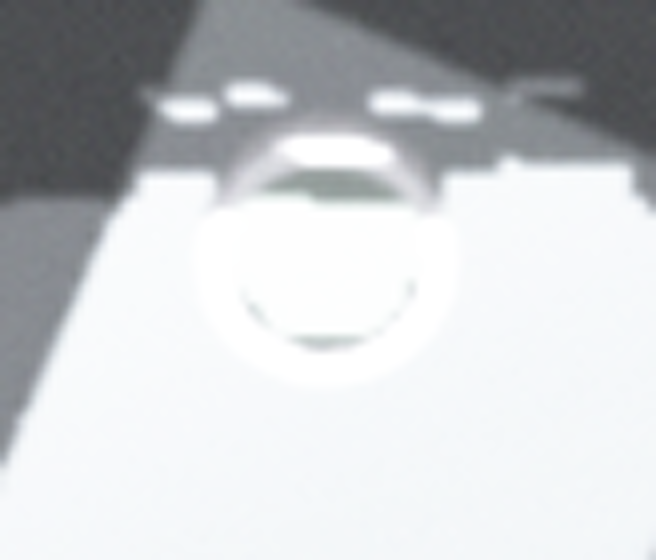

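The larger cell's ring is centred at (255.4, 186.5), which puts it at about (0.384, 0.296). I'll descend onto it.

>>> move_arm([
  [-0.001,0.002,0.05,0,0.06],
  [-0.001,0.002,0.09,0,0.06],
  [-0.001,0.002,0.115,0,0.06],
  [-0.001,0.002,0.13,0,0.06],
  [-0.001,0.002,0.13,0,0.06],
])

```text
time_s: 1.45
position: [0.3844, 0.2912, 0.0265]
tcp_rot: [[-0.998, -0.058, -0.005], [-0.058, 0.998, -0.007], [0.005, -0.006, -1.0]]
force: [0.2, -0.2, 0.5]
opening: 0.689
```

>>> move_arm([
  [0,0.0045,-0.001,0,0.06],
  [0,0.0045,-0.001,0,0.06],
  [0,0.0045,-0.001,0,0.06],
])

```text
time_s: 1.82
position: [0.3845, 0.2961, 0.0282]
tcp_rot: [[-0.998, -0.058, -0.003], [-0.058, 0.998, -0.006], [0.004, -0.006, -1.0]]
force: [0.5, -0.8, -0.5]
opening: 0.69
```

Good, centred to within a millimetre. Now close.

>>> move_arm([
  [0,0,0,0,0.045],
  [0,0,0,0,0.03],
  [0,0,0,0,0.02],
  [0,0,0,0,0.02],
  [0,0,0,0,0.02],
])

```text
time_s: 2.45
position: [0.3844, 0.296, 0.0282]
tcp_rot: [[-0.998, -0.058, -0.004], [-0.058, 0.998, -0.006], [0.004, -0.006, -1.0]]
force: [-0.9, 0.0, 0.7]
opening: 0.354
```

>>> move_arm([
  [0,0,0,0,0.02],
  [0,0,-0.04,0,0.02],
  [0,0,-0.1,0,0.02],
  [0,0,-0.16,0,0.02],
  [0,0,-0.22,0,0.02],
])

```text
time_s: 3.08
position: [0.3847, 0.2971, 0.25]
tcp_rot: [[-0.998, -0.058, -0.004], [-0.058, 0.998, -0.006], [0.004, -0.006, -1.0]]
force: [0.5, -0.2, -0.4]
opening: 0.354
```

>>> move_arm([
  [0,0,-0.05,0,0.02],
  [0,0,-0.09,0,0.02],
  [0,0,-0.1,0,0.02],
  [0,0,-0.1,0,0.02],
])

```text
time_s: 3.58
position: [0.3847, 0.2976, 0.3495]
tcp_rot: [[-0.998, -0.058, -0.004], [-0.058, 0.998, -0.006], [0.005, -0.006, -1.0]]
force: [-0.7, 0.4, -0.3]
opening: 0.353
```

>>> move_arm([
  [-0.01,-0.05,-0.01,0,0.02],
  [-0.02,-0.11,-0.02,0,0.02],
  [-0.04,-0.17,-0.03,0,0.02],
  [-0.055,-0.23,-0.03,0,0.02],
  [-0.07,-0.29,-0.03,0,0.02],
])

```text
time_s: 4.2
position: [0.4708, 0.0107, 0.3785]
tcp_rot: [[-0.998, -0.058, -0.009], [-0.058, 0.998, -0.005], [0.009, -0.005, -1.0]]
force: [0.1, -0.0, -1.1]
opening: 0.354
```

```bash
cat > d.py <<'E'
import sys
from h import *
s=bot.read_state();R=s["tcp_rot"]
P=np.array(eval(sys.argv[1]));print(s["time_s"],s["position"].round(4),s["force"].round(1),"shift",(R.T@(P-s["position"])).round(4))
a=float(sys.argv[2]) if len(sys.argv)>2 else 0.06
print("roll",(np.arctan2(-R[1,0],-R[0,0])-a).round(4),"tilt",R[:,2].round(4))
E
python3 d.py "[.608,-.039,.38]"
```

```text
4.2 [0.4708 0.0107 0.3785] [ 0.1 -0.  -1.1] shift [-0.1341 -0.0576 -0.0025]
roll -0.0023 tilt [-0.0089 -0.0052 -0.9999]
```

>>> move_arm([
  [-0.04,-0.02,0,0,0.02],
  [-0.09,-0.04,0,0,0.02],
  [-0.134,-0.058,0,0,0.02],
  [-0.134,-0.058,0,0,0.02],
  [-0.134,-0.058,0,0,0.02],
])

```text
time_s: 4.82
position: [0.6065, -0.039, 0.3748]
tcp_rot: [[-0.998, -0.058, -0.015], [-0.058, 0.998, -0.004], [0.015, -0.003, -1.0]]
force: [-0.7, 0.9, -0.3]
opening: 0.352
```

```bash
python3 d.py "[.608,-.039,.38]"; python3 - <<'E'
from h import *
s=bot.read_state();i=optics.capture("wrist")[:,:,::-1];cv2.imwrite("pics/w2.png",i);np.savez("w2.npz",p=s["position"],R=s["tcp_rot"])
c=cam("wrist",s)
print("expect knob",proj(c,[.5185,-.0446,.2785]),"pocket",proj(c,[.6075,-.039,.2525]),"cell",proj(c,s["position"]+s["tcp_rot"]@[0,0,.007]))
cv2.imwrite("pics/w2c.png",cv2.resize(i[50:290,150:360],None,fx=2.5,fy=2.5,interpolation=cv2.INTER_CUBIC))
E
```

```text
4.825 [ 0.6065 -0.039   0.3748] [-0.7  0.9 -0.3] shift [-0.0014 -0.0001 -0.0052]
roll -0.0023 tilt [-0.0148 -0.0035 -0.9999]
expect knob [253.179279    95.07730725] pocket [253.95706129 192.51849849] cell [253.12736799 242.3705302 ]
```

View pics/w2c.png

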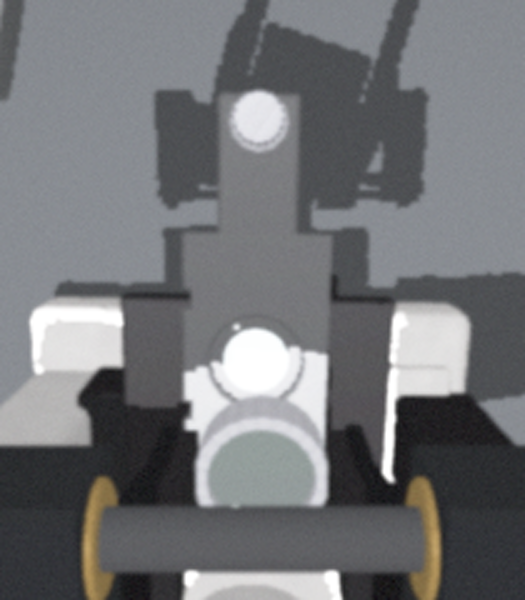

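```bash
python3 - <<'E'
import cv2,numpy as np
i=cv2.imread("pics/w2.png")
a=cv2.resize(i[165:235,215:295],None,fx=8,fy=8,interpolation=cv2.INTER_CUBIC)
a=(255*(a/255.)**.8).astype(np.uint8)
for k in range(0,640,80): cv2.putText(a,str(215+k//8),(k,10),0,.35,(0,0,255)); cv2.line(a,(k+4,12),(k+4,18),(0,0,255))
for k in range(0,560,80): cv2.putText(a,str(165+k//8),(0,k+8),0,.35,(0,0,255)); cv2.line(a,(28,k+4),(34,k+4),(0,0,255))
cv2.imwrite("pics/w2d.png",a)
E
```

```text
(no output)
```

View pics/w2d.png

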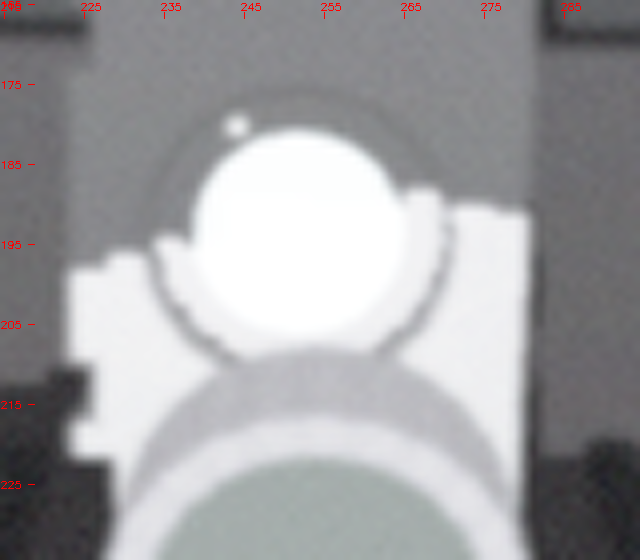

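```bash
python3 - <<'E'
from h import *
R1=np.array([[-0.998,-0.06,-0.001],[-0.06,0.998,-0.002],[0.002,-0.002,-1]])
c1=cam("wrist",dict(position=np.array([.3832,.2943,.1585]),tcp_rot=R1))
ce=plane(c1,255.4,186.5,.02)
z=np.load("w2.npz");c2=cam("wrist",dict(position=z["p"],tcp_rot=z["R"]))
po=plane(c2,252.2,193.9,.2525); kn=plane(c2,150+259/2.5-.3,50+117/2.5-.3,.2785)
print(ce,po,kn,np.arctan2(*(po-kn)[[1,0]]))
print("TCP target", po-ce+[.3844,.2960,0])
E
python3 d.py "[.6078,-.0408,.30]"
```

```text
[0.38401896 0.29583457 0.02      ] [ 0.60900694 -0.04064467  0.2525    ] [ 0.51959057 -0.04444018  0.2785    ] 0.042422095576034324
TCP target [ 0.60938798 -0.04047925  0.2325    ]
4.875 [ 0.6064 -0.0388  0.3757] [-0.3  0.7 -0.3] shift [-0.0023 -0.0018  0.0757]
roll -0.0019 tilt [-0.0133 -0.0039 -0.9999]
```

>>> move_arm([
  [-0.004,-0.0016,0.03,0,0.02],
  [-0.004,-0.0016,0.06,0,0.02],
  [-0.004,-0.0016,0.08,0,0.02],
  [-0.004,-0.0016,0.09,0,0.02],
  [-0.004,-0.0016,0.09,0,0.02],
])

```text
time_s: 5.5
position: [0.6084, -0.04, 0.2855]
tcp_rot: [[-0.998, -0.058, -0.014], [-0.058, 0.998, -0.004], [0.015, -0.003, -1.0]]
force: [0.6, -0.5, -0.1]
opening: 0.353
```

```bash
python3 d.py "[.6093,-.0405,.2815]"
```

```text
5.5 [ 0.6084 -0.04    0.2855] [ 0.6 -0.5 -0.1] shift [-0.0009 -0.0005  0.004 ]
roll -0.0015 tilt [-0.0144 -0.0036 -0.9999]
```

>>> move_arm([
  [-0.001,-0.0005,0.004,0,0.02],
  [-0.001,-0.0005,0.004,0,0.02],
  [-0.001,-0.0005,0.004,0,0.02],
])

```text
time_s: 5.88
position: [0.6096, -0.0406, 0.282]
tcp_rot: [[-0.998, -0.059, -0.014], [-0.058, 0.998, -0.004], [0.014, -0.003, -1.0]]
force: [-0.6, -0.2, -0.5]
opening: 0.357
```

```bash
python3 d.py "[.6093,-.0405,.2815]"; python3 - <<'E'
from h import *
s=bot.read_state();i=optics.capture("wrist")[:,:,::-1];cv2.imwrite("pics/w3.png",i);np.savez("w3.npz",p=s["position"],R=s["tcp_rot"])
a=cv2.resize(i[180:260,205:305],None,fx=7,fy=7,interpolation=cv2.INTER_CUBIC)
for k in range(0,700,70): cv2.putText(a,str(205+k//7),(k,10),0,.35,(0,0,255)); cv2.line(a,(k+3,12),(k+3,18),(0,0,255))
for k in range(0,560,70): cv2.putText(a,str(180+k//7),(0,k+8),0,.35,(0,0,255)); cv2.line(a,(28,k+3),(34,k+3),(0,0,255))
cv2.imwrite("pics/w3d.png",a)
E
```

```text
5.875 [ 0.6096 -0.0406  0.282 ] [-0.6 -0.2 -0.5] shift [0.0003 0.0001 0.0005]
roll -0.0015 tilt [-0.0135 -0.0039 -0.9999]
```

View pics/w3d.png

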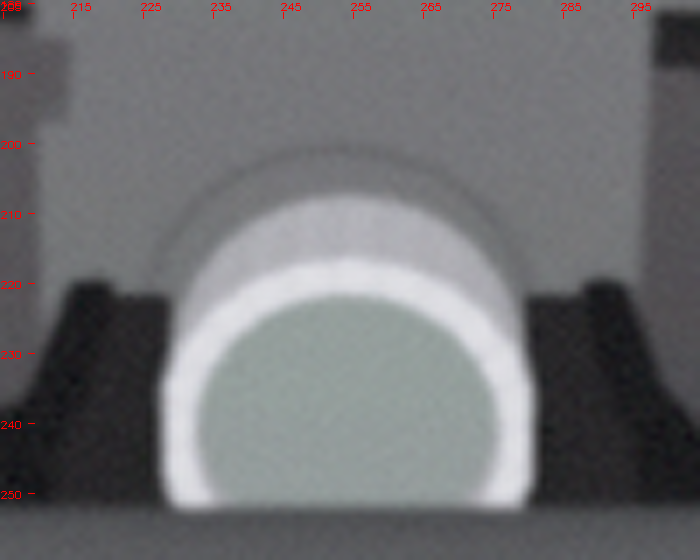

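```bash
python3 - <<'E'
from h import *
z=np.load("w3.npz");R=z["R"];p=z["p"];c=cam("wrist",dict(position=p,tcp_rot=R))
i=cv2.GaussianBlur(cv2.imread("pics/w3.png"),(0,0),.7).mean(2)
px=lambda a:(205+a[0]/7-.43,180+a[1]/7-.43)
def fit(pts,zz,r):
    from scipy.optimize import least_squares
    q=np.array([plane(c,u,v,zz)[:2] for u,v in pts])
    f=least_squares(lambda x:np.hypot(*(q-x).T)-r,q.mean(0)+[r*.6,0]); return f.x,f.fun
# dark rim line: search darkest point radially around a guess
g=plane(c,252.7,180+145/7-.4,.2525)+[.018,0,0]
pts=[]
for a in np.radians(np.arange(-50,51,5)):
    best=[]
    for r in np.arange(.0165,.0197,.0002):
        P=g+r*np.array([-np.cos(a),np.sin(a),0]); u,v=proj(c,P)
        best.append((cv2.getRectSubPix(i.astype(np.float32),(1,1),(float(u),float(v)))[0,0],u,v))
    m=min(best); pts.append(m[1:])
po,res=fit(pts,.2525,.018);print("pocket",po,np.abs(res*1e3).round(1))
zb=p[2]-.0242
cp=[px(a) for a in [(349,193),(250,232),(447,230),(300,203),(398,203)]]
ce,res=fit(cp,zb,.016);print("cell bottom",ce,(res*1e3).round(1))
d=np.r_[po-ce,0];print("world",d,"tool",R.T@d)
E
```

```text
pocket [ 0.60877079 -0.04098994] [0.1 0.1 0.  0.2 0.1 0.  0.2 0.1 0.  0.1 0.2 0.1 0.  0.3 0.4 0.1 0.2 0.1
 0.  0.3 0.2]
cell bottom [ 0.60973899 -0.03976582] [ 0.4 -0.4 -0.4  0.1  0.1]
world [-0.0009682  -0.00122412  0.        ] tool [ 1.03801411e-03 -1.16537187e-03  1.78664403e-05]
```

The rim fit says the cell needs to shift by (+1.0, -1.2) mm in the tool frame. I'll apply that and descend.

>>> move_arm([
  [0.001,-0.0012,0,0,0.02],
  [0.001,-0.0012,0,0,0.02],
  [0.001,-0.0012,0.003,0,0.02],
  [0.001,-0.0012,0.006,0,0.02],
  [0.001,-0.0012,0.008,0,0.02],
])

```text
time_s: 6.55
position: [0.6084, -0.0418, 0.2735]
tcp_rot: [[-0.998, -0.058, -0.014], [-0.058, 0.998, -0.004], [0.014, -0.003, -1.0]]
force: [1.0, 0.4, -0.1]
opening: 0.355
```

```bash
python3 d.py "[.6086,-.0418,.2735]"
```

```text
6.55 [ 0.6084 -0.0418  0.2735] [ 1.   0.4 -0.1] shift [-0.0002 -0.      0.    ]
roll -0.0015 tilt [-0.0142 -0.0037 -0.9999]
```

>>> move_arm([
  [0,0,0.0007,0,0.02],
  [0,0,0.0007,0,0.02],
  [0,0,0.0007,0,0.036],
  [0,0,0.0007,0,0.05],
  [0,0,0.0007,0,0.05],
])

```text
time_s: 7.18
position: [0.6084, -0.0418, 0.2729]
tcp_rot: [[-0.998, -0.058, -0.014], [-0.058, 0.998, -0.004], [0.014, -0.003, -1.0]]
force: [-0.3, -0.1, 0.1]
opening: 0.536
```

>>> move_arm([
  [0,0,0,0,0.05],
  [0,0,-0.02,0,0.05],
  [0,0,-0.04,0,0.05],
  [0,0,-0.06,0,0.05],
  [0,0,-0.06,0,0.05],
])

```text
time_s: 7.8
position: [0.6103, -0.0418, 0.3346]
tcp_rot: [[-0.998, -0.058, -0.01], [-0.058, 0.998, -0.005], [0.01, -0.004, -1.0]]
force: [-0.5, 0.2, -0.4]
opening: 0.579
```

```bash
python3 d.py "[.6086,-.0418,.2735]"; python3 - <<'E'
from h import *
s=bot.read_state();i=optics.capture("wrist")[:,:,::-1];cv2.imwrite("pics/w4.png",i);np.savez("w4.npz",p=s["position"],R=s["tcp_rot"])
c=cam("wrist",s);print(proj(c,[.6088,-.041,.2645]))
a=cv2.resize(i[60:260,190:320],None,fx=3,fy=3,interpolation=cv2.INTER_CUBIC);cv2.imwrite("pics/w4c.png",a)
E
```

```text
7.8 [ 0.6103 -0.0418  0.3346] [-0.5  0.2 -0.4] shift [0.001  0.0004 0.0611]
roll -0.0015 tilt [-0.0099 -0.0048 -0.9999]
[254.98883669 206.40636466]
```

View pics/w4c.png

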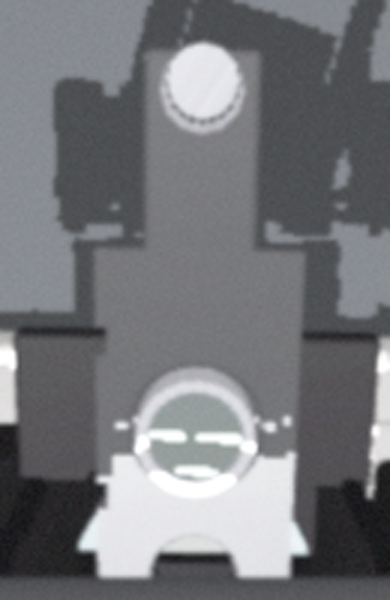

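```bash
python3 - <<'E'
from h import *
z=np.load("w4.npz");c=cam("wrist",dict(position=z["p"],tcp_rot=z["R"]))
i=cv2.imread("pics/w4.png").mean(2)
print("col255 rows176-232",i[176:232,253:258].mean(1).astype(int).tolist())
print("row204 cols 230-280",i[203:206,228:282].mean(0).astype(int).tolist())
ct=np.array([.6088,-.0410])
for zz in (.2645,.2685): 
    print(zz,"top front/back/left/right",[proj(c,[*(ct+.016*np.array(d)),zz]).round(1).tolist() for d in((-1,0),(1,0),(0,1),(0,-1))])
print("front at slide top",proj(c,[*(ct-[.016,0]),.2525]))
a=cv2.resize(i[170:240,215:295],None,fx=8,fy=8,interpolation=cv2.INTER_CUBIC);cv2.imwrite("pics/w4d.png",a)
k=plane(c,190+202/3-.33,60+79/3-.33,.2785);print("knob",k)
E
```

```text
col255 rows176-232 [119, 120, 119, 119, 116, 119, 143, 170, 176, 177, 188, 209, 221, 221, 207, 171, 156, 155, 154, 153, 153, 155, 154, 155, 155, 154, 155, 159, 186, 209, 208, 177, 155, 155, 152, 154, 153, 154, 164, 220, 251, 252, 237, 198, 224, 254, 255, 255, 255, 253, 238, 232, 232, 231, 232, 231]
row204 cols 230-280 [126, 130, 130, 129, 122, 115, 138, 189, 227, 233, 230, 229, 238, 240, 240, 241, 241, 242, 242, 242, 242, 241, 231, 209, 169, 154, 163, 189, 208, 211, 211, 212, 212, 212, 212, 213, 212, 212, 213, 212, 211, 203, 195, 204, 219, 219, 199, 154, 118, 119, 138, 159, 162, 149]
0.2645 top front/back/left/right [[256.2, 187.1], [253.8, 225.0], [274.9, 207.5], [235.1, 205.3]]
0.2685 top front/back/left/right [[256.2, 188.4], [253.8, 226.9], [275.2, 209.2], [234.7, 206.9]]
front at slide top [256.15948238 183.49936886]
knob [ 0.51917702 -0.04488443  0.2785    ][ WARN:0@0.205] global loadsave.cpp:1063 imwrite_ Unsupported depth image for selected encoder is fallbacked to CV_8U.
```

View pics/w4d.png

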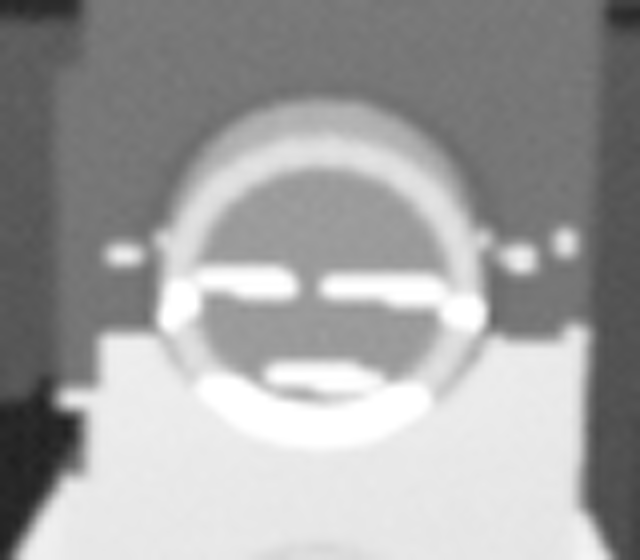

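The cell's ring is centred at about (254.8, 206), against a predicted (255.0, 206.4). At release its underside was at floor height with no contact force, so it is seated. Next I'll go to the knob.

>>> move_arm([
  [0.03,0.0005,0,0,0.05],
  [0.065,0.001,0,0,0.05],
  [0.091,0.0016,0,0.01,0.05],
  [0.091,0.0016,0,0.014,0.05],
  [0.091,0.0016,0,0.014,0.05],
])

```text
time_s: 8.48
position: [0.5192, -0.0455, 0.334]
tcp_rot: [[-0.999, -0.044, -0.012], [-0.044, 0.999, -0.004], [0.013, -0.003, -1.0]]
force: [0.3, -0.7, 0.3]
opening: 0.578
```

```bash
python3 d.py "[.519,-.0455,.2765]" .045;  python3 - <<'E'
from h import *
s=bot.read_state();i=optics.capture("wrist")[:,:,::-1];cv2.imwrite("pics/w5.png",i);np.savez("w5.npz",p=s["position"],R=s["tcp_rot"])
c=cam("wrist",s);print(proj(c,[.5192,-.0447,.2785]))
g=i[150:260,200:310].mean(2);cv2.imwrite("pics/w5c.png",cv2.resize(i[120:300,170:340],None,fx=3,fy=3,interpolation=cv2.INTER_CUBIC))
E
```

```text
8.475 [ 0.5192 -0.0455  0.334 ] [ 0.3 -0.7  0.3] shift [-0.0005  0.0002  0.0575]
roll -0.0006 tilt [-0.0124 -0.004  -0.9999]
[254.66289871 214.54033348]
```

View pics/w5c.png

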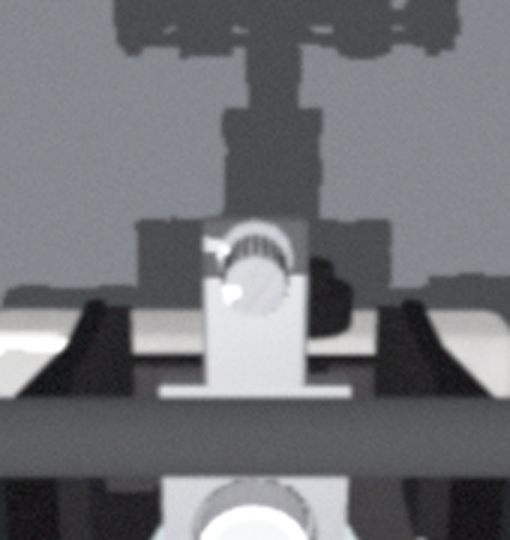

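The knob top is at about (255.3, 215.7), central between the fingers. I'll descend and grip.

>>> move_arm([
  [-0.001,0.0003,0.02,0,0.05],
  [-0.001,0.0003,0.04,0,0.05],
  [-0.001,0.0003,0.052,0,0.05],
  [-0.001,0.0003,0.0565,0,0.05],
  [-0.001,0.0003,0.0565,0,0.05],
])

```text
time_s: 9.15
position: [0.5201, -0.0454, 0.2775]
tcp_rot: [[-0.999, -0.045, -0.012], [-0.045, 0.999, -0.004], [0.012, -0.003, -1.0]]
force: [0.4, 0.3, 0.2]
opening: 0.577
```

```bash
python3 d.py "[.52,-.0452,.2765]" .045
```

```text
9.15 [ 0.5201 -0.0454  0.2775] [0.4 0.3 0.2] shift [0.0001 0.0002 0.001 ]
roll -0.0003 tilt [-0.0122 -0.004  -0.9999]
```

>>> move_arm([
  [0,0,0.001,0,0.04],
  [0,0,0.001,0,0.025],
  [0,0,0.001,0,0.01],
  [0,0,0.001,0,0.005],
  [0,0,0.001,0,0.005],
])

```text
time_s: 9.78
position: [0.5201, -0.0453, 0.2766]
tcp_rot: [[-0.999, -0.045, -0.012], [-0.045, 0.999, -0.004], [0.012, -0.003, -1.0]]
force: [-0.6, 1.5, 0.2]
opening: 0.174
```

>>> move_arm([
  [0,0,0,0,0.005],
  [0,0,0,0,0.005],
  [-0.002,0,0,0,0.005],
  [-0.004,0,0,0,0.005],
  [-0.006,0,0,0,0.005],
])

```text
time_s: 10.4
position: [0.5262, -0.045, 0.2766]
tcp_rot: [[-0.999, -0.045, -0.012], [-0.045, 0.999, -0.004], [0.012, -0.003, -1.0]]
force: [-1.3, 0.2, 2.9]
opening: 0.174
```

>>> move_arm([
  [-0.008,0,-0.0001,0,0.005],
  [-0.017,0,-0.0002,0,0.005],
  [-0.026,0,-0.0003,0,0.005],
  [-0.034,0,-0.0004,0,0.005],
  [-0.04,0,-0.0005,0,0.005],
])

```text
time_s: 11.02
position: [0.567, -0.0433, 0.2766]
tcp_rot: [[-0.999, -0.045, -0.012], [-0.045, 0.999, -0.004], [0.012, -0.003, -1.0]]
force: [-2.5, -1.0, 1.6]
opening: 0.173
```

>>> move_arm([
  [-0.003,0,0,0,0.005],
  [-0.006,0,0,0,0.005],
  [-0.009,0,0,0,0.005],
  [-0.011,0,0,0,0.005],
  [-0.013,0,0,0,0.005],
])

```text
time_s: 11.65
position: [0.5798, -0.0427, 0.2766]
tcp_rot: [[-0.999, -0.045, -0.012], [-0.045, 0.999, -0.004], [0.013, -0.003, -1.0]]
force: [-2.8, -0.3, 4.3]
opening: 0.173
```

>>> move_arm([
  [-0.001,0,0,0,0.005],
  [-0.002,0,0,0,0.005],
])

```text
time_s: 11.9
position: [0.5802, -0.0427, 0.2765]
tcp_rot: [[-0.999, -0.045, -0.016], [-0.045, 0.999, -0.004], [0.016, -0.003, -1.0]]
force: [-7.3, -0.2, 5.8]
opening: 0.173
```

>>> move_arm([
  [-0.002,0,-0.0002,0,0.005],
  [-0.004,0,-0.0002,0,0.005],
])

```text
time_s: 12.15
position: [0.5827, -0.0426, 0.2766]
tcp_rot: [[-0.999, -0.045, -0.02], [-0.045, 0.999, -0.004], [0.02, -0.003, -1.0]]
force: [-4.0, -1.7, 3.4]
opening: 0.171
```

>>> move_arm([
  [-0.004,0,-0.0001,0,0.005],
  [-0.008,0,-0.0001,0,0.005],
  [-0.012,0,-0.0002,0,0.005],
  [-0.015,0,-0.0003,0,0.005],
  [-0.018,0,-0.0003,0,0.005],
])

```text
time_s: 12.78
position: [0.6011, -0.0418, 0.2766]
tcp_rot: [[-0.999, -0.045, -0.019], [-0.045, 0.999, -0.005], [0.02, -0.004, -1.0]]
force: [-1.0, -0.4, 3.6]
opening: 0.175
```

```bash
python3 d.py "[.5201+.105*.999,-.0453+.105*.045,.2766]" .045
```

```text
12.775 [ 0.6011 -0.0418  0.2766] [-1.  -0.4  3.6] shift [-0.0239  0.0001 -0.0004]
roll 0.0 tilt [-0.0193 -0.0046 -0.9998]
```

>>> move_arm([
  [-0.004,0,-0.0001,0,0.005],
  [-0.008,0,-0.0002,0,0.005],
  [-0.012,0,-0.0003,0,0.005],
  [-0.015,0,-0.0003,0,0.005],
  [-0.018,0,-0.0004,0,0.005],
])

```text
time_s: 13.4
position: [0.6194, -0.041, 0.2767]
tcp_rot: [[-0.999, -0.045, -0.019], [-0.045, 0.999, -0.005], [0.019, -0.004, -1.0]]
force: [-1.3, -0.3, 1.8]
opening: 0.167
```

>>> move_arm([
  [-0.001,0,0,0,0.005],
  [-0.002,0,0,0,0.005],
  [-0.002,0,0,0,0.005],
])

```text
time_s: 13.78
position: [0.6222, -0.0409, 0.2767]
tcp_rot: [[-0.999, -0.045, -0.017], [-0.045, 0.999, -0.005], [0.017, -0.004, -1.0]]
force: [3.1, -0.3, 1.7]
opening: 0.175
```

>>> move_arm([
  [-0.001,0,0,0,0.005],
  [-0.002,0,0,0,0.005],
  [-0.0025,0,0,0,0.005],
  [-0.0025,0,0,0,0.005],
  [-0.0025,0,0,0,0.005],
])

```text
time_s: 14.4
position: [0.6247, -0.0408, 0.2767]
tcp_rot: [[-0.999, -0.045, -0.017], [-0.045, 0.999, -0.005], [0.017, -0.004, -1.0]]
force: [1.4, -0.6, 2.1]
opening: 0.172
```

>>> move_arm([
  [0,0,0,0,0.005],
  [0,0,0,0,0.005],
  [0,0,0,0,0.005],
])

```text
time_s: 14.78
position: [0.6247, -0.0408, 0.2767]
tcp_rot: [[-0.999, -0.045, -0.017], [-0.045, 0.999, -0.005], [0.017, -0.004, -1.0]]
force: [1.2, -0.2, 1.1]
opening: 0.17
```

```bash
python3 - <<'E'
from h import *
for n,f,(y0,y1,x0,x1) in [("top","t0",(190,240,150,200)),("side","s0",(320,360,228,258)),("top","t0",(80,180,205,335))]:
    i=optics.capture(n)[:,:,::-1];a=cv2.imread(f"pics/{f}.png")
    d=np.abs(i.astype(int)-a).max(2)[y0:y1,x0:x1]>40; print(n,d.sum(),[ (q.min(),q.max()) for q in np.nonzero(d) if len(q)])
i=optics.capture("side")[:,:,::-1];cv2.imwrite("pics/s9.png",i[60:300,60:380])
s=bot.read_state();print(s["time_s"],s["position"],s["force"],s["opening"],np.abs(s["qvel"]).max())
E
```

```text
top 1083 [(np.int64(13), np.int64(49)), (np.int64(0), np.int64(49))]
side 0 []
top 3934 [(np.int64(6), np.int64(99)), (np.int64(23), np.int64(112))]
14.975 [ 0.62469224 -0.04078106  0.27666948] [ 1.90064058 -0.28045773  1.51748588] 0.1746275209617264 0.1106931449368553
```

View pics/s9.png

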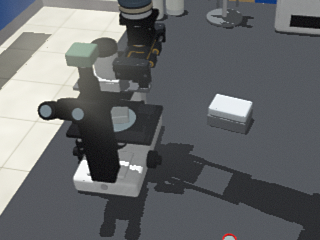

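The side view shows the gripper at the knob in front of the lamp and the flask still on the stage. The small cell's pixels in the side view have not changed.

```bash
python3 -c "
from rig import hand_in
print(hand_in())"
```

```text
the job is handed in; nothing more can be done
None
```

I seated the larger cell in the slide's pocket, pushed the slide past the first click to the second, and handed in at about 15 s with the knob still gripped. `hand_in()` gave no verdict.

**What the last checks showed**
- **Cell in the pocket:** I corrected its position by about 1.5 mm from a wrist-camera fit of the pocket rim before lowering it. At release its underside was at floor height with no contact force. The picture afterwards put it within about 0.5 mm of the fitted pocket centre. The measured ring width fell between the seated and unseated predictions, so I judged the seating from the height and the lack of force. Once pushed in, the cell was under the lamp and I could not see it again.
- **Slide position:** The arm has moved the knob about 104.7 mm from the fully-out position. The force rose to about 7 N leaving the first notch at about 60 mm. It then reversed to about +3 N as the second notch drew the slide in. It ended at 1 to 2 N with the arm at rest. This is the gripper's own position, so a small slip of the grip on the knob would not show.
- **Grip:** The opening stayed at 15 mm on the knob.
- **Bystanders:** The small cell's pixels in the side view were unchanged, and the flask looked in place. The top-view comparison was inconclusive because the arm and its shadow changed the picture. I did not measure the tip box or the flask separately; the arm's path stayed clear of both.

I viewed 12 pictures, two over the budget of 10.

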